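# Turn the cocoa biscuit out of its mould

### The arm

A 6-joint arm with a two-finger parallel gripper is mounted at the origin on a cart in front of the work surface, level with it; the furniture and walls round the work are solid. World frame = base frame: x ahead of the robot, y to its left, z up, the work surface at z = 0. Lengths are in mm, angles in rad, forces in N, time in s.
With the tool pointing down it reaches from about 250 to 725 mm from the base axis. Payload 4 kg.
Tool frame: the origin (TCP) lies midway between the tips of the shut fingers; the grasp point (between the pads) lies 19 mm behind it; z points along the fingers, y is the line along which they close (so a half turn about z gives the same grasp; the last joint's range is limited). The gripper opens to 85 mm and grips with 20 to 120 N. Pads are 22 mm wide; open, the fingers measure 114 mm over their backs; the gripper's body (76 mm by 85 mm) begins 54 mm behind the grasp point. The pads swing forward as they close: fully open they stand 13 mm farther back than shut.
Start: joints at [-1.252, 0.241, 0.005, 1.335, 0, 1.571], TCP at [156.712, -474.806, 231.306] pointing down, gripper open.
Joint ranges: [-2.72, 2.72], [-1.05, 1.87], [-1.09, 1.28], [-1.99, 2.15], [-1.42, 1.44], [-3.14, 3.14]. Speed limits (rad/s): [2.79, 2.79, 3.14, 3.14, 3.14, 3.14].

### API

Orientations are given as a unit quaternion [w, x, y, z].
In Python, from cell import ctrl gives the robot as it stands. The module is installed in compiled form; this text tells all that it offers.
- The arm moves only by the tool servo_tool, never from a script. Its argument "motion" is a list of rows, each an object with "dp": the shift along the tool's x, y, z in cm, a list of three; "yaw": the turn about the tool's z in degrees; "gripper": the opening, from 0 (shut) to 1 (fully open). A call has 1 to 5 rows; each row is the pose to reach, as a shift and turn from the pose commanded when the call began, along the tool's axes at that moment; what a row does not reach only later rows make up. A row lasts 1/12 s, in which the tool goes at most 41.7 mm and 7.16 degrees, less where a joint would pass 70% of its speed; a pose out of reach is approached as far as the arm can. A call with a gripper value outside its range is refused whole. The fingers move at their own pace and stop on an object; "newtons" is the grip in N (left out, the last holds). Time passes only in rows, so rows that repeat a pose let the fingers close. It gives the time, the measured TCP pose, the force, the opening and the grip force at its end, in the units of the state.
- ctrl.read_state(): the state, without advancing time (a new reading comes with each control period).
- ctrl.grab_frame(name): name is "scene" or "side" or "wrist"; returns (picture, depth): 480x640x3 uint8, red, green, blue; 480x640 float32, mm along the optical axis (not along the pixel's ray), 0 where there is no reading.
- ctrl.calibration(name): a dict with "fx", "fy", "cx", "cy" (pixels), "D" ([k1, k2, p1, p2, k3] as OpenCV has them; the pictures are not rectified), "pose" (4x4, takes a point from camera to world coordinates). Camera axes: x right, y down, z forward; pixel columns grow to the right and rows downward; lengths in mm; the calibration is good to about 2 mm. A picture is of the moment at which its call begins: read the wrist's pose just before it. calibration takes no time and is no camera call; for the wrist camera it gives the pose at the moment of the call.
- ctrl.job_done(): hands the job in; it is judged then, once.
The state is a dict: "time": time; "q": joint angles; "joint_vel": joint speeds; "joint_torque": joint torques, N m; "eef_pos": TCP position; "orientation": TCP orientation; "wrist_force": force on the tool from outside, world axes, zero at the start; "wrist_torque": the same for the moment, N m; "opening": opening from 0.0 (shut) to 1.0 (fully open); "gripper_force": force on a finger pad.
Only numpy, scipy, OpenCV 4.12 (cv2) and the standard library are available. Lean on these libraries where they do the work, as an engineer would, in place of code of your own. Each camera call takes 0.05 s, during which the arm holds its last target. There are 200 camera calls.

### The job

Take the lid off the sloping biscuit mould and lay it flat, handle up, on the middle of the wooden board; then lift the dark cocoa biscuit out of its cavity and lay it flat on the middle of the brown plate. Put the lid and the biscuit down gently without dropping them, leave the pale butter biscuit in its cavity, and do not disturb the sugar shaker or the jug behind the mould, nor push the board or plate about.

Things in the scene. Friction and masses are not known exactly. Their poses are not given: they have to be found in the camera images.
- mould: grey aluminium biscuit mould on a dark stand, fixed, 130 mm up its slope x 208 mm wide. Origin on the worktop under its middle; own z up, own x level towards its high side, own y level across. Its open face slopes 30 deg, rising towards +x, and looks up and towards -x (normal (-0.5, 0, 0.866)). A lip round it, 6 mm high at the low edge, 5 mm at the sides, keeps the lid in place
- mould_face (a point): middle of the mould's open face. Two cavities side by side, centred 42 mm to either side along the mould's y: each 88 mm along the slope x 40 wide x 18 deep. In the middle of each long side is a finger recess, equally deep, 32 mm along the slope, 30 mm wide on the outer side, 44 mm wide between the cavities (shared)
- lid: white-painted metal lid 112 x 196 x 6 mm lying loose on the mould's sloping face, 0.24 kg; hides both cavities. Origin in the middle of its underside, own z is its upward normal, own y runs along its 196 mm length. In its middle a wooden bar handle, 50 mm along own x, 18 mm wide (own y), standing 28 mm above the plate (top 34 mm above the origin)
- cocoa_biscuit: dark brown hard biscuit bar 84 x 36 x 16 mm, in one of the two cavities (its top 2 mm below the mould's face), long side up the slope. Origin in the middle of its underside; own x along its length, own y across its width, own z its upward normal
- butter_biscuit: pale golden biscuit bar of the same size and frame, in the other cavity; stays there
- plate: round brown plate, 199 mm diameter, rim 20 mm high, shallow dish whose middle is about 9 mm above the worktop. Origin under its centre
- board: wooden chopping board 200 (own x) x 300 (own y) x 21 mm lying flat. Origin in the middle of its underside
- sugar: glass sugar shaker with a grey top, 44 mm diameter, 90 mm high, behind the mould; bystander. Origin under its middle
- jug: steel jug 89 x 119 x 99 mm behind the mould; bystander. Origin under its middle
Mind the look-alikes: they are no part of the job. There is more than one size of the lid; the one meant has the size given above.

How it is judged (in metres and radians):
On the way, in this order (a step that is already met when the one before it is completed fails the run):
1. the lid lies flat on the board, handle up, let go (x of lid in the frame of board between -0.07 and 0.07 m and y of lid in the frame of board between -0.11 and 0.11 m and z of lid in the frame of board between 0.015 and 0.027 m and angle between lid's own z axis and vertical below 0.12 rad and linear speed of lid below 0.02 m/s and contact force between the fingers and lid below 0.05 N), for 0.2 s.
2. the cocoa biscuit is lifted clear of the mould (origin more than 0.10 m above the worktop, not touching the mould) (height (world z) of cocoa_biscuit above 0.1 m and contact force between cocoa_biscuit and mould below 0.05 N), for 0.1 s.
At the end, for the whole second after the job is handed in: Lid at rest flat on the board (0.12 rad), handle up, centre within 70 mm (board x) and 110 mm (board y) of the board's; cocoa biscuit at rest flat (0.15 rad) on the plate, centre within 45 mm of the plate's; butter biscuit within 10 mm of its place in the mould (all of step 1 and horizontal distance between cocoa_biscuit and plate below 0.045 m and angle between cocoa_biscuit's own z axis and vertical below 0.15 rad and z of cocoa_biscuit in the frame of plate below 0.025 m and linear speed of cocoa_biscuit below 0.02 m/s and distance of butter_biscuit from where it was at the start of the episode below 0.01 m); the robot touches nothing.
It fails at once if the lid is dropped (moving faster than 0.6 m/s while not held) (linear speed of lid above 0.6 m/s and contact force between the fingers and lid below 0.05 N).
It fails at once if the cocoa biscuit is dropped (moving faster than 0.6 m/s while not held) (linear speed of cocoa_biscuit above 0.6 m/s and contact force between the fingers and cocoa_biscuit below 0.05 N).
It fails at once if the butter biscuit is taken out of its cavity (moved over 20 mm) (distance of butter_biscuit from where it was at the start of the episode above 0.02 m).
It fails at once if the sugar shaker or the jug is shifted by more than 30 mm (distance of any of sugar, jug from where it was at the start of the episode above 0.03 m).
It fails at once if the plate or the board is pushed more than 40 mm (distance of any of plate, board from where it was at the start of the episode above 0.04 m).
It also fails if it takes over 56 s, if anything falls off the work surface, if the arm or the gripper's body presses on something with over 40 N, if the wrist force passes 120 N, or if a joint passes its speed limit or range.

## Working session

There is one attempt and no reset: what is moved stays moved. The work goes in short steps, Python scripts to look and compute and a tool call to move; the robot and the scene stay as the last step left them, time stands still between calls to the robot, and variables do not carry over. Pictures are saved under pics/ and viewed, at most 10 in all, crops included, and the job is handed in when it is done.

Besides the shell and the picture viewer there is one more tool, called by a JSON object that holds its "method" and its "body", one argument or row to a line. servo_tool: Moves the arm, as the interface text tells. Its arguments: {"type":"object","properties":{"motion":{"type":"array","items":{"type":"object","properties":{"dp":{"type":"array","items":{"type":"number"}},"yaw":{"type":"number"},"gripper":{"type":"number"}}}},"newtons":{"type":"number"}},"required":["motion"]}

```bash
mkdir -p pics
cat > h.py <<'E'
import numpy as np, cv2
from cell import ctrl
def grab(n):
    c=ctrl.calibration(n); p,d=ctrl.grab_frame(n); return p,d,c
def save(n,f,p): cv2.imwrite(f'pics/{f}.png',p[:,:,::-1])
def pts(us,d,c):
    us=np.array(us,float).reshape(-1,1,2); K=np.array([[c['fx'],0,c['cx']],[0,c['fy'],c['cy']],[0,0,1]])
    n=cv2.undistortPoints(us,K,np.array(c['D'])).reshape(-1,2)
    z=np.array([np.median(w[w>0]) if (w:=d[int(v)-1:int(v)+2,int(u)-1:int(u)+2]).max()>0 else 0 for u,v in us.reshape(-1,2)])
    P=np.c_[n*z[:,None],z,np.ones(len(z))]; return (P@np.array(c['pose']).T)[:,:3]
E
python3 - <<'E'
from h import *
a=[]
for n in('scene','side'):
    p,d,c=grab(n); np.savez(f'{n}.npz',p=p,d=d,**{k:np.array(v) for k,v in c.items()}); save(n,n,p)
print(ctrl.read_state())
E
```

```text
{'time': 0.1, 'q': array([-1.25201396e+00,  2.41354269e-01,  3.86750962e-03,  1.33519112e+00,
        3.01280340e-05,  1.57078507e+00]), 'joint_vel': array([-0.00084387, -0.00217515,  0.00126802, -0.00035183, -0.00086157,
       -0.00318822]), 'joint_torque': array([ 4.15376944e-04, -3.73137689e+01,  2.53009772e+01,  1.08081358e-02,
        3.01683338e-05, -4.38406815e-06]), 'eef_pos': array([ 156.53901564, -474.27599724,  230.49693217]), 'orientation': array([-9.31243624e-04,  9.87322768e-01,  1.58722611e-01, -1.34439156e-04]), 'wrist_force': array([-0.32395036,  0.00512277,  0.2480595 ]), 'wrist_torque': array([-0.00878741, -0.00480222, -0.00643282]), 'gripper_force': 0.0, 'opening': 1.0025407586688855}
```

View pics/scene.png

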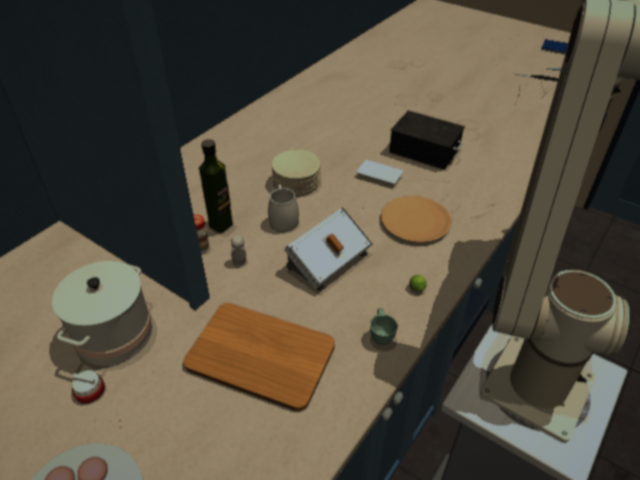

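View pics/side.png

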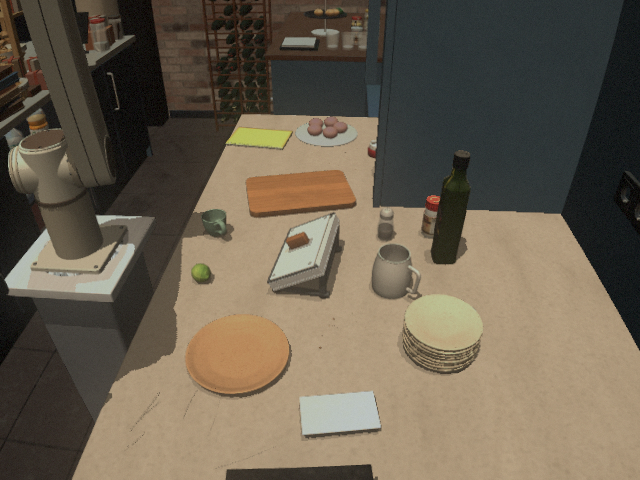

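The side view shows the mould with its handled lid at (305,245), a loose white slab without a handle at (340,413), the plate at (238,352) and the board at (300,192). Lid candidates are the one lying on the mould and the flat slab. The one on the mould has the bar handle, so it fits the description, and I'll confirm it in a crop.

Run:
```python
from h import *
S=np.load('scene.npz');T=np.load('side.npz')
a=cv2.resize(S['p'][200:300,275:385],(440,400),interpolation=cv2.INTER_CUBIC)
b=cv2.resize(T['p'][205:305,262:352],(360,400),interpolation=cv2.INTER_CUBIC)
save('','crop',np.hstack([a,b]))
def cloud(s):
    v,u=np.mgrid[0:480,0:640]; K=np.array([[s['fx'],0,s['cx']],[0,s['fy'],s['cy']],[0,0,1]])
    n=cv2.undistortPoints(np.c_[u.ravel(),v.ravel()].astype(float).reshape(-1,1,2),K,s['D']).reshape(480,640,2)
    z=s['d']; return np.dstack([n*z[...,None],z,np.ones_like(z)])@s['pose'].T
for nm,s,px in(('scene',S,dict(lid=(315,252),mouldtop=(345,212),handle=(335,242),plate=(415,218),board=(262,350),jug=(284,212),sugar=(238,250),slab=(380,173),cup=(383,330))),('side',T,dict(lid=(298,262),handle=(297,240),plate=(238,352),board=(300,192),slab=(340,413),jug=(393,270),sugar=(386,222)))):
    C=cloud(s); np.save(nm+'_c.npy',C)
    for k,(u,v) in px.items(): print(nm,k,C[v,u,:3].round(0))
    # whiteish lid pixels plane
    X=C[...,:3]; p=s['p'].astype(int)
    # board & plate by height/colour
    hsv=cv2.cvtColor(s['p'],cv2.COLOR_RGB2HSV)
    for k,zl in(('plate',(6,30)),('board',(15,28))):
        u,v=px[k]; m=((np.abs(X[...,2]-np.mean(zl))<(zl[1]-zl[0])/2)).astype(np.uint8)
        n,l,st,ce=cv2.connectedComponentsWithStats(m); L=l[v,u]; 
        if L==0: print('no',k); continue
        q=X[l==L][:,:2].astype(np.float32); r=cv2.minAreaRect(q); print(k,len(q),r, cv2.minEnclosingCircle(q))
```

```text
scene lid [593.   9.  74.]
scene mouldtop [ 605. -144.   95.]
scene handle [563. -36.  91.]
scene plate [ 483. -332.    3.]
scene board [537. 290.  19.]
scene jug [755. -69.  72.]
scene sugar [769. 106.  57.]
scene slab [ 668. -440.   19.]
scene cup [348.  74.  10.]
no plate
board 9481 ((540.8018798828125, 294.3721618652344), (301.9564514160156, 203.7503204345703), 14.500298500061035) ((539.8031005859375, 294.66644287109375), 171.8421173095703)
side lid [ 576. -112.   74.]
side handle [569. -49.  87.]
side plate [ 476. -315.    8.]
side board [545. 278.  18.]
side slab [ 677. -451.   23.]
side jug [ 780. -134.   80.]
side sugar [778.  76.  60.]
plate 6250 ((476.664306640625, -321.352783203125), (197.62567138671875, 199.68551635742188), 24.030887603759766) ((475.58087158203125, -321.80413818359375), 101.48714447021484)
board 3693 ((539.8153686523438, 292.0227355957031), (301.7297668457031, 207.8252716064453), 13.692699432373047) ((539.3864135742188, 291.11993408203125), 171.50511169433594)
```

View pics/crop.png

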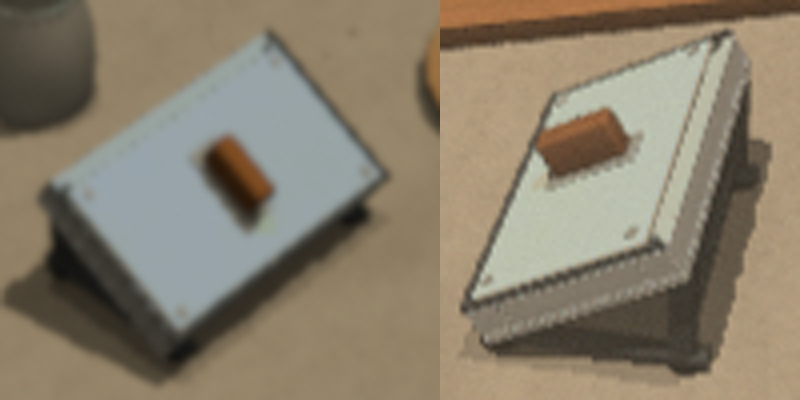

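The crop confirms it: the lid with the bar handle (centre about scene (335,242)) lies in the mould's lip. Now I'll fit the lid plane and its yaw.

Run:
```python
from h import *
from scipy.spatial.transform import Rotation as R
for nm in('scene','side'):
    s=np.load(nm+'.npz'); X=np.load(nm+'_c.npy')[...,:3]; hsv=cv2.cvtColor(s['p'],cv2.COLOR_RGB2HSV)
    m=(np.abs(X[...,0]-575)<130)&(np.abs(X[...,1]+45)<150)&(X[...,2]>40)
    P=X[m]; best=None; rng=np.random.default_rng(0)
    for _ in range(500):
        a,b,c=P[rng.choice(len(P),3)]; n=np.cross(b-a,c-a); n/=np.linalg.norm(n)+1e-9
        k=np.abs((P-a)@n)<2.5
        if best is None or k.sum()>best.sum(): best=k
    Q=P[best]; c0=Q.mean(0); n=np.linalg.svd(Q-c0,full_matrices=False)[2][2]; n*=np.sign(n[2])
    h=-n*[1,1,0]; yaw=np.arctan2(h[1],h[0]); ex=np.cross(np.cross(n,[h[0],h[1],0]),n); ex/=np.linalg.norm(ex); ey=np.cross(n,ex)
    q=np.c_[(Q-c0)@ex,(Q-c0)@ey].astype(np.float32); r=cv2.minAreaRect(q)
    print(nm,len(Q),'n',n.round(3),'tilt',np.degrees(np.arccos(n[2])),'yaw',np.degrees(yaw),r,'ctr',(c0+ex*r[0][0]+ey*r[0][1]).round(1))
    # handle: points 8+ above plane, brown
    d=(P-c0)@n; hp=P[(d>24)&(d<34)]
    print('handle',len(hp),((hp.min(0)+hp.max(0))/2).round(1), hp.mean(0).round(1), np.percentile(d,[98,99.5]))
    if len(hp)>5:
        g=np.c_[(hp-c0)@ex,(hp-c0)@ey].astype(np.float32); rr=cv2.minAreaRect(g); print(rr,(c0+ex*rr[0][0]+ey*rr[0][1]).round(1))
```

```text
scene 1762 n [-0.481  0.06   0.874] tilt 29.023687525406725 yaw -7.136318139139279 ((0.8941574096679688, -7.253730773925781), (211.26315307617188, 126.35771179199219), 89.2708740234375) ctr [580.  -41.9  69. ]
handle 102 [563.1 -39.3  90.1] [562.5 -37.8  90.9] [26.66574292 30.31996816]
((-4.738397598266602, -6.013520240783691), (18.97594451904297, 49.048988342285156), 87.74808502197266) [575.3 -40.   66.3]
side 1626 n [-0.495  0.066  0.866] tilt 29.95271427497001 yaw -7.650602935224004 ((-1.2395172119140625, 16.59107208251953), (122.62039947509766, 212.82769775390625), 0.2314833104610443) ctr [580.8 -44.   70.4]
handle 84 [563.6 -43.   90.2] [563.4 -44.6  91.6] [25.85524311 28.33237498]
((-6.315776824951172, 15.328123092651367), (49.179996490478516, 19.9411678314209), 1.1896694898605347) [576.3 -44.7  67.9]
```

{"method": "servo_tool", "body": {
  "motion": [
    {"dp":[3,-1.6,0.3],"yaw":5.2,"gripper":0.65},
    {"dp":[6.5,-3.5,0.8],"yaw":10.3,"gripper":0.65},
    {"dp":[10,-5.4,1.4],"yaw":15.4,"gripper":0.65},
    {"dp":[13.5,-7.2,2],"yaw":20.6,"gripper":0.65},
    {"dp":[17,-9,2.5],"yaw":25.7,"gripper":0.65}
  ]
}}

```text
time: 0.52
eef_pos: [290.4, -334.4, 205.6]
orientation: [-0.0, 0.998, -0.068, -0.0]
wrist_force: [1.0, -0.7, -0.2]
opening: 0.652
gripper_force: 0.0
```

```bash
cat >> h.py <<'E'
from scipy.spatial.transform import Rotation as R
def go(*t):
    s=ctrl.read_state(); w,x,y,z=s['orientation']; M=R.from_quat([x,y,z,w])
    d=np.array(t)-s['eef_pos']; print('t',round(s['time'],2),'pos',s['eef_pos'].round(1),'xang',np.degrees(np.arctan2(*M.as_matrix()[1::-1,0])).round(2),'dp cm',(M.inv().apply(d)/10).round(2),'op',round(s['opening'],3),'gf',round(s['gripper_force'],1),'F',s['wrist_force'].round(1),'q',s['q'].round(2))
E
python3 -c "
from h import *
go(569,-42,150)"
```

```text
t 0.52 pos [ 290.4 -334.4  205.6] xang -7.75 dp cm [ 23.67 -32.72   5.56] op 0.652 gf 0.0 F [ 1.  -0.7 -0.2] q [-0.86  0.14 -0.19  1.24  0.    2.42]
```

Joint 6 would run out of range with this yaw, so I'll use the opposite half turn on the way in.

{"method": "servo_tool", "body": {
  "motion": [
    {"dp":[0.95,-1.3,0.2],"yaw":-7,"gripper":0.65},
    {"dp":[1.9,-2.6,0.4],"yaw":-14,"gripper":0.65},
    {"dp":[2.85,-3.9,0.6],"yaw":-21,"gripper":0.65},
    {"dp":[3.8,-5.25,0.8],"yaw":-28,"gripper":0.65},
    {"dp":[4.73,-6.55,1],"yaw":-35,"gripper":0.65}
  ]
}}

```text
time: 0.93
eef_pos: [345.6, -276.2, 195.8]
orientation: [-0.0, 0.97, 0.241, -0.0]
wrist_force: [-0.3, -0.5, -0.1]
opening: 0.646
gripper_force: 0.0
```

{"method": "servo_tool", "body": {
  "motion": [
    {"dp":[1.5,-0.5,0.2],"yaw":-7,"gripper":0.65},
    {"dp":[3.05,-1.05,0.4],"yaw":-14,"gripper":0.65},
    {"dp":[4.6,-1.6,0.6],"yaw":-21,"gripper":0.65},
    {"dp":[6.1,-2.1,0.8],"yaw":-28,"gripper":0.65},
    {"dp":[7.63,-2.65,1],"yaw":-35,"gripper":0.65}
  ]
}}

```text
time: 1.35
eef_pos: [400.9, -217.6, 185.8]
orientation: [-0.0, 0.853, 0.522, -0.0]
wrist_force: [0.1, -0.2, -0.0]
opening: 0.647
gripper_force: 0.0
```

{"method": "servo_tool", "body": {
  "motion": [
    {"dp":[1.55,0.45,0.2],"yaw":-7,"gripper":0.65},
    {"dp":[3.1,0.9,0.4],"yaw":-14,"gripper":0.65},
    {"dp":[4.65,1.35,0.6],"yaw":-21,"gripper":0.65},
    {"dp":[6.2,1.8,0.8],"yaw":-28,"gripper":0.65},
    {"dp":[7.77,2.21,1],"yaw":-35,"gripper":0.65}
  ]
}}

```text
time: 1.77
eef_pos: [456.3, -158.9, 175.8]
orientation: [-0.0, 0.657, 0.754, -0.0]
wrist_force: [-0.3, -0.5, -0.2]
opening: 0.651
gripper_force: 0.0
```

{"method": "servo_tool", "body": {
  "motion": [
    {"dp":[1.0,1.25,0.2],"yaw":-7,"gripper":0.65},
    {"dp":[2.05,2.5,0.4],"yaw":-14,"gripper":0.65},
    {"dp":[3.05,3.75,0.6],"yaw":-21,"gripper":0.65},
    {"dp":[4.1,5.0,0.8],"yaw":-28,"gripper":0.65},
    {"dp":[5.1,6.27,1],"yaw":-35,"gripper":0.65}
  ]
}}

```text
time: 2.18
eef_pos: [511.6, -100.1, 165.7]
orientation: [-0.001, 0.399, 0.917, -0.0]
wrist_force: [0.3, -0.1, -0.1]
opening: 0.649
gripper_force: 0.0
```

{"method": "servo_tool", "body": {
  "motion": [
    {"dp":[0.1,1.6,0.2],"yaw":-7,"gripper":0.65},
    {"dp":[0.2,3.2,0.4],"yaw":-14,"gripper":0.65},
    {"dp":[0.35,4.8,0.6],"yaw":-21,"gripper":0.65},
    {"dp":[0.45,6.4,0.8],"yaw":-28,"gripper":0.65},
    {"dp":[0.58,8.06,1],"yaw":-35,"gripper":0.65}
  ]
}}

```text
time: 2.6
eef_pos: [567.0, -41.4, 155.6]
orientation: [-0.001, 0.105, 0.994, -0.0]
wrist_force: [0.4, -0.2, 0.5]
opening: 0.647
gripper_force: 0.0
```

```bash
python3 -c "
from h import *
go(569,-42,150)
p,d,c=grab('wrist');save('','w1',p);np.savez('w1.npz',p=p,d=d,**{k:np.array(v) for k,v in c.items()})"
```

```text
t 2.6 pos [567.  -41.4 155.6] xang 167.91 dp cm [-0.21 -0.01  0.56] op 0.647 gf 0.0 F [ 0.4 -0.2  0.5] q [-0.07  0.42  0.06  1.21 -0.    0.14]
```

View pics/w1.png

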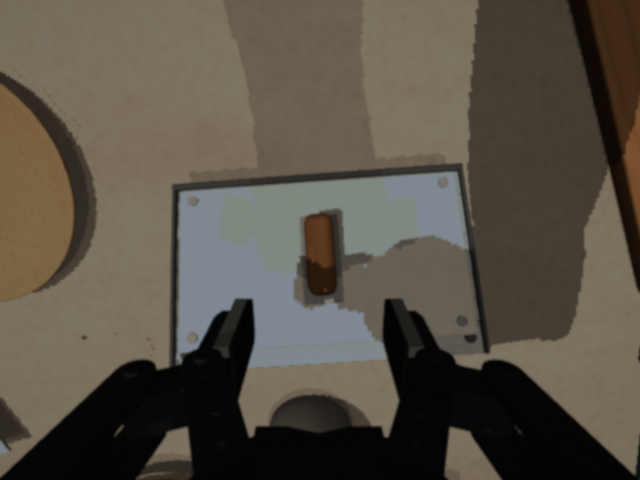

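The wrist view shows the handle from (318,215) to (322,292) with the lid around it. I'll measure the handle axis from this view.

```bash
python3 -c "
from h import *
s=np.load('w1.npz');c={k:s[k] for k in('fx','fy','cx','cy','D','pose')}
P=pts([(318,222),(321,285),(320,254),(312,235),(328,235),(314,275),(332,275),(250,230),(400,220)],s['d'],c);print(P.round(1))
hsv=cv2.cvtColor(s['p'],cv2.COLOR_RGB2HSV); m=((hsv[...,1]>130)&(hsv[...,2]>30)).astype(np.uint8);m[:, :290]=0;m[:,350:]=0;m[:205]=0;m[300:]=0
v,u=np.nonzero(m);Q=pts(np.c_[u,v],s['d'],c);Q=Q[Q[:,2]>0];r=cv2.minAreaRect(Q[:,:2].astype(np.float32));print(len(Q),r)
"
```

```text
[[545.7 -37.6  84. ]
 [578.3 -42.8 103.5]
 [562.6 -40.   94.2]
 [551.8 -42.6  88.2]
 [553.9 -33.2  88.1]
 [572.6 -45.8 100.2]
 [575.1 -35.4  99.7]
 [548.7 -86.2  57.8]
 [563.3  16.   57.7]]
2088 ((564.792724609375, -40.548240661621094), (16.946256637573242, 46.352909088134766), 81.4444351196289)
```

{"method": "servo_tool", "body": {
  "motion": [
    {"dp":[-0.1,0.04,2],"yaw":-2,"gripper":0.65},
    {"dp":[-0.2,0.08,4],"yaw":-4.1,"gripper":0.65},
    {"dp":[-0.2,0.08,6],"yaw":-4.1,"gripper":0.65},
    {"dp":[-0.2,0.08,7.2],"yaw":-4.1,"gripper":0.65},
    {"dp":[-0.2,0.08,8],"yaw":-4.1,"gripper":0.65}
  ]
}}

```text
time: 3.07
eef_pos: [567.4, -41.7, 73.9]
orientation: [-0.002, 0.073, 0.997, -0.0]
wrist_force: [0.3, -0.3, -1.1]
opening: 0.647
gripper_force: 0.0
```

{"method": "servo_tool", "body": {
  "motion": [
    {"dp":[0,0,0],"yaw":0,"gripper":0.1},
    {"dp":[0,0,0],"yaw":0,"gripper":0.1},
    {"dp":[0,0,0],"yaw":0,"gripper":0.1},
    {"dp":[0,0,0],"yaw":0,"gripper":0.1},
    {"dp":[0,0,0],"yaw":0,"gripper":0.1}
  ],
  "newtons": 25
}}

```text
time: 3.48
eef_pos: [569.9, -41.8, 77.4]
orientation: [0.001, 0.073, 0.997, 0.0]
wrist_force: [-0.7, -0.6, 0.6]
opening: 0.204
gripper_force: 26.3
```

{"method": "servo_tool", "body": {
  "motion": [
    {"dp":[0,0,0],"yaw":0,"gripper":0.1},
    {"dp":[0,0,0],"yaw":0,"gripper":0.1}
  ]
}}

```text
time: 3.65
eef_pos: [569.9, -41.8, 77.4]
orientation: [0.001, 0.073, 0.997, -0.0]
wrist_force: [-0.5, -0.6, 3.2]
opening: 0.202
gripper_force: 26.7
```

{"method": "servo_tool", "body": {
  "motion": [
    {"dp":[0,0,-0.7],"yaw":0,"gripper":0.1},
    {"dp":[0,0,-2],"yaw":0,"gripper":0.1},
    {"dp":[0,0,-4.5],"yaw":0,"gripper":0.1},
    {"dp":[0,0,-7],"yaw":0,"gripper":0.1},
    {"dp":[0,0,-9],"yaw":0,"gripper":0.1}
  ]
}}

```text
time: 4.07
eef_pos: [568.8, -41.7, 167.6]
orientation: [-0.0, 0.073, 0.997, -0.0]
wrist_force: [1.1, 0.3, -1.4]
opening: 0.209
gripper_force: 25.8
```

{"method": "servo_tool", "body": {
  "motion": [
    {"dp":[0.3,1.3,0],"yaw":0,"gripper":0.1},
    {"dp":[1.0,4.2,0],"yaw":0,"gripper":0.1},
    {"dp":[1.8,7.5,0],"yaw":0,"gripper":0.1},
    {"dp":[2.6,10.8,0],"yaw":0,"gripper":0.1},
    {"dp":[3.4,14.1,0],"yaw":0,"gripper":0.1}
  ]
}}

```text
time: 4.48
eef_pos: [554.4, 104.4, 164.9]
orientation: [-0.001, 0.073, 0.997, -0.0]
wrist_force: [0.7, 0.1, -3.1]
opening: 0.204
gripper_force: 25.8
```

{"method": "servo_tool", "body": {
  "motion": [
    {"dp":[0.8,3.4,0],"yaw":0,"gripper":0.1},
    {"dp":[1.6,6.8,0],"yaw":0,"gripper":0.1},
    {"dp":[2.4,10.2,0],"yaw":0,"gripper":0.1},
    {"dp":[3.2,13.4,0],"yaw":0,"gripper":0.1},
    {"dp":[3.9,16,0],"yaw":0,"gripper":0.1}
  ]
}}

```text
time: 4.9
eef_pos: [538.6, 269.6, 164.6]
orientation: [-0.001, 0.072, 0.997, -0.0]
wrist_force: [0.5, -0.8, -2.9]
opening: 0.204
gripper_force: 25.8
```

```bash
python3 -c "
from h import *
go(540,293,110)
p,d,c=grab('wrist');q,_,_=grab('side');save('','w2',np.hstack([cv2.resize(p,(400,300)),q[80:380,150:550]]))
go(540,293,110)"
```

```text
t 4.9 pos [538.6 269.6 164.6] xang 171.77 dp cm [0.18 2.34 5.46] op 0.204 gf 25.8 F [ 0.5 -0.8 -2.9] q [0.46 0.48 0.18 1.27 0.   0.61]
t 5.0 pos [538.2 271.6 164.5] xang 172.04 dp cm [0.1  2.14 5.45] op 0.207 gf 25.9 F [ 0.  -1.  -2.6] q [0.47 0.48 0.18 1.27 0.   0.61]
```

View pics/w2.png

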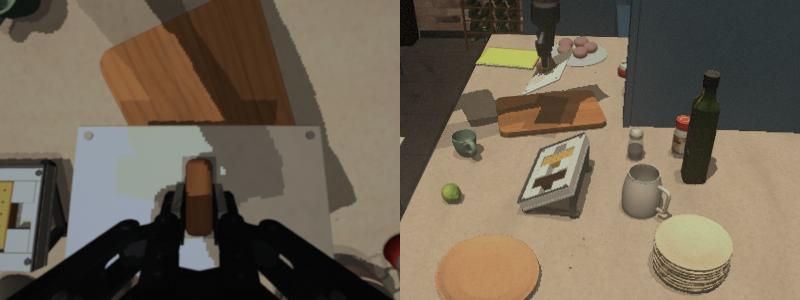

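The lid is held, tilted 30°. In the uncovered mould the dark cocoa biscuit is in the cavity nearer the plate. Next I'll lower the lid slowly so the low edge touches first and the lid turns flat in the grip.

{"method": "servo_tool", "body": {
  "motion": [
    {"dp":[0.1,1,2],"yaw":0,"gripper":0.1},
    {"dp":[0.1,2,4.5],"yaw":0,"gripper":0.1},
    {"dp":[0.1,2,7],"yaw":0,"gripper":0.1},
    {"dp":[0.1,2,8.7],"yaw":0,"gripper":0.1},
    {"dp":[0.1,2,9.3],"yaw":0,"gripper":0.1}
  ],
  "newtons": 20
}}

```text
time: 5.42
eef_pos: [538.9, 285.1, 68.4]
orientation: [-0.004, 0.073, 0.997, -0.002]
wrist_force: [-0.6, -1.5, -3.6]
opening: 0.204
gripper_force: 25.8
```

{"method": "servo_tool", "body": {
  "motion": [
    {"dp":[0,0,0.3],"yaw":0,"gripper":0.1},
    {"dp":[0,0,0.6],"yaw":0,"gripper":0.1},
    {"dp":[0,0,0.9],"yaw":0,"gripper":0.1},
    {"dp":[0,0,1.2],"yaw":0,"gripper":0.1},
    {"dp":[0,0,1.5],"yaw":0,"gripper":0.1}
  ]
}}

```text
time: 5.83
eef_pos: [545.3, 286.9, 61.1]
orientation: [0.003, 0.073, 0.997, 0.001]
wrist_force: [3.8, -3.4, 10.3]
opening: 0.207
gripper_force: 27.4
```

{"method": "servo_tool", "body": {
  "motion": [
    {"dp":[0,0,0.2],"yaw":0,"gripper":0.1},
    {"dp":[0,0,0.4],"yaw":0,"gripper":0.1},
    {"dp":[0,0,0.6],"yaw":0,"gripper":0.1},
    {"dp":[0,0,0.8],"yaw":0,"gripper":0.1},
    {"dp":[0,0,1.0],"yaw":0,"gripper":0.1}
  ]
}}

```text
time: 6.25
eef_pos: [550.5, 286.4, 54.8]
orientation: [0.009, 0.074, 0.997, 0.001]
wrist_force: [9.8, -7.4, 14.3]
opening: 0.205
gripper_force: 28.2
```

```bash
python3 -c "
from h import *
go(540,293,38)
q,d,c=grab('side');save('','s3',cv2.resize(q[100:230,200:400],(800,520)))
p,d,c=grab('wrist');np.savez('w3.npz',p=p,d=d,**{k:np.array(v) for k,v in c.items()})
print(pts([(160,260),(450,230),(250,220),(400,215),(320,215)],d,c).round(1))"
```

```text
t 6.25 pos [550.5 286.4  54.8] xang 171.52 dp cm [1.17 0.5  1.66] op 0.205 gf 28.2 F [ 9.8 -7.4 14.3] q [ 0.48  0.59  0.05  1.02 -0.01  0.63]
[[521.  215.5  38.6]
 [528.  351.6  34.3]
 [509.9 259.8  32.2]
 [518.4 329.6  30.7]
 [512.7 292.4  30.9]]
```

View pics/s3.png

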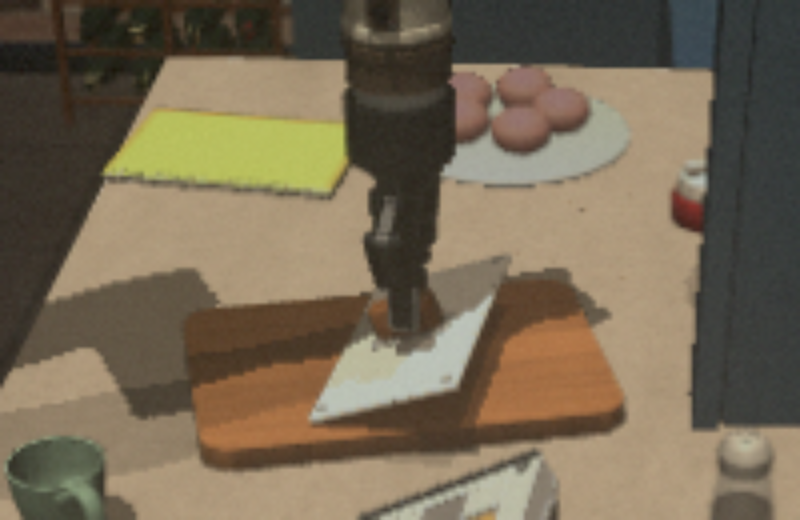

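The lid is turning, but the edge sticks and the pivot has to travel along +x. I'll follow that arc.

{"method": "servo_tool", "body": {
  "motion": [
    {"dp":[-0.5,0.07,0.3],"yaw":0,"gripper":0.1},
    {"dp":[-0.9,0.13,0.6],"yaw":0,"gripper":0.1},
    {"dp":[-1.2,0.18,0.9],"yaw":0,"gripper":0.1},
    {"dp":[-1.4,0.2,1.2],"yaw":0,"gripper":0.1},
    {"dp":[-1.6,0.23,1.5],"yaw":0,"gripper":0.1}
  ]
}}

```text
time: 6.77
eef_pos: [561.9, 285.9, 36.3]
orientation: [0.004, 0.073, 0.997, 0.0]
wrist_force: [1.9, -3.2, 3.6]
opening: 0.205
gripper_force: 27.4
```

{"method": "servo_tool", "body": {
  "motion": [
    {"dp":[-0.1,0.01,0.2],"yaw":0,"gripper":0.1},
    {"dp":[-0.2,0.02,0.4],"yaw":0,"gripper":0.1},
    {"dp":[-0.3,0.03,0.6],"yaw":0,"gripper":0.1},
    {"dp":[-0.3,0.04,0.7],"yaw":0,"gripper":0.1}
  ]
}}

```text
time: 7.1
eef_pos: [562.8, 286.2, 33.3]
orientation: [0.002, 0.073, 0.997, 0.001]
wrist_force: [-11.3, -10.7, 38.2]
opening: 0.205
gripper_force: 32.0
```

```bash
cat >> h.py <<'E'
def plane(n,box,zmin,zmax):
    p,d,c=grab(n); v,u=np.mgrid[0:480:2,0:640:2]; X=pts(np.c_[u.ravel(),v.ravel()].clip(1,478 if 0 else 638),d,c) if 0 else None
    K=np.array([[c['fx'],0,c['cx']],[0,c['fy'],c['cy']],[0,0,1]]); v,u=np.mgrid[0:480,0:640]
    n_=cv2.undistortPoints(np.c_[u.ravel(),v.ravel()].astype(float).reshape(-1,1,2),K,np.array(c['D'])).reshape(480,640,2)
    X=(np.dstack([n_*d[...,None],d,np.ones_like(d)])@np.array(c['pose']).T)[...,:3]
    x0,x1,y0,y1=box; m=(d>0)&(X[...,0]>x0)&(X[...,0]<x1)&(X[...,1]>y0)&(X[...,1]<y1)&(X[...,2]>zmin)&(X[...,2]<zmax)
    return p,X,m
E
python3 -c "
from h import *
go(555,287,38)
p,X,m=plane('side',(430,680,180,400),10,120)
hsv=cv2.cvtColor(p,cv2.COLOR_RGB2HSV)
for nm,k in(('lid',m&(hsv[...,1]<70)&(hsv[...,2]>90)),('board',m&(hsv[...,1]>100)&(X[...,2]<26))):
  Q=X[k];c0=Q.mean(0);n=np.linalg.svd(Q-c0,full_matrices=False)[2][2];n*=np.sign(n[2]);print(nm,len(Q),c0.round(1),n.round(3),np.degrees(np.arccos(n[2])).round(1),Q.min(0).round(0),Q.max(0).round(0))
"
```

```text
t 7.1 pos [562.8 286.2  33.3] xang 171.63 dp cm [ 0.78 -0.04 -0.48] op 0.205 gf 32.0 F [-11.3 -10.7  38.2] q [ 0.47  0.64  0.08  1.01 -0.    0.62]
lid 1060 [557.7 263.3  25.6] [ 0.004 -0.004  1.   ] 0.3 [488. 181.  18.] [625. 382. 119.]
board 1674 [551.  278.2  18.7] [ 0.003 -0.008  1.   ] 0.5 [430. 180.  10.] [680. 400.  24.]
```

The lid is flat (0.3°). I'll relieve the pressure, release and rise.

{"method": "servo_tool", "body": {
  "motion": [
    {"dp":[0,0,-0.4],"yaw":0,"gripper":0.1},
    {"dp":[0,0,-0.6],"yaw":0,"gripper":0.3},
    {"dp":[0,0,-0.6],"yaw":0,"gripper":0.6},
    {"dp":[0,0,-0.6],"yaw":0,"gripper":0.6},
    {"dp":[0,0,-0.6],"yaw":0,"gripper":0.6}
  ]
}}

```text
time: 7.57
eef_pos: [561.1, 286.7, 31.4]
orientation: [-0.001, 0.073, 0.997, -0.0]
wrist_force: [0.8, 0.1, -0.1]
opening: 0.601
gripper_force: 0.0
```

{"method": "servo_tool", "body": {
  "motion": [
    {"dp":[0,0,-2],"yaw":0,"gripper":0.65},
    {"dp":[0,0,-5],"yaw":0,"gripper":0.65},
    {"dp":[0,0,-9],"yaw":0,"gripper":0.65},
    {"dp":[0,0,-13],"yaw":0,"gripper":0.65},
    {"dp":[0,0,-15],"yaw":0,"gripper":0.65}
  ]
}}

```text
time: 7.98
eef_pos: [563.2, 287.7, 187.0]
orientation: [0.002, 0.073, 0.997, 0.002]
wrist_force: [0.9, 0.4, 1.4]
opening: 0.649
gripper_force: 0.0
```

```bash
python3 -c "
from h import *
go(563,-85,180)
p,X,m=plane('side',(380,740,100,460),10,60)
hsv=cv2.cvtColor(p,cv2.COLOR_RGB2HSV)
for nm,k in(('lid',m&(hsv[...,1]<70)&(hsv[...,2]>90)&(X[...,2]>22)),('board',m&(X[...,2]>14)&(X[...,2]<34))):
  l,lab,st,ce=cv2.connectedComponentsWithStats(k.astype(np.uint8));Q=X[lab==1+st[1:,4].argmax()];print(nm,len(Q),cv2.minAreaRect(Q[:,:2].astype(np.float32)))
"
```

```text
t 7.98 pos [563.2 287.7 187. ] xang 171.68 dp cm [ -5.37 -36.88   0.59] op 0.649 gf 0.0 F [0.9 0.4 1.4] q [0.47 0.52 0.31 1.35 0.   0.62]
lid 1145 ((556.8360595703125, 286.1891174316406), (199.5970916748047, 112.31306457519531), 81.58200073242188)
board 3612 ((542.491455078125, 282.44549560546875), (302.01458740234375, 226.47840881347656), 13.948182106018066)
```

{"method": "servo_tool", "body": {
  "motion": [
    {"dp":[-0.3,-2,0],"yaw":0,"gripper":0.65},
    {"dp":[-0.85,-5.7,0],"yaw":0,"gripper":0.65},
    {"dp":[-1.4,-9.5,0],"yaw":0,"gripper":0.65},
    {"dp":[-1.95,-13.3,0],"yaw":0,"gripper":0.65},
    {"dp":[-2.5,-17,0],"yaw":0,"gripper":0.65}
  ]
}}

```text
time: 8.45
eef_pos: [561.0, 113.4, 181.0]
orientation: [-0.001, 0.072, 0.997, -0.0]
wrist_force: [1.0, -0.7, 0.2]
opening: 0.653
gripper_force: 0.0
```

{"method": "servo_tool", "body": {
  "motion": [
    {"dp":[-0.55,-3.8,0],"yaw":0,"gripper":0.65},
    {"dp":[-1.1,-7.6,0],"yaw":0,"gripper":0.65},
    {"dp":[-1.65,-11.4,0],"yaw":0,"gripper":0.65},
    {"dp":[-2.2,-15.2,0],"yaw":0,"gripper":0.65},
    {"dp":[-2.7,-18.5,0],"yaw":0,"gripper":0.65}
  ]
}}

```text
time: 8.87
eef_pos: [560.9, -74.4, 181.2]
orientation: [-0.001, 0.073, 0.997, -0.0]
wrist_force: [-0.0, 1.0, 0.5]
opening: 0.654
gripper_force: 0.0
```

{"method": "servo_tool", "body": {
  "motion": [
    {"dp":[-0.1,-1,0],"yaw":0,"gripper":0.65},
    {"dp":[-0.2,-1.4,0],"yaw":0,"gripper":0.65},
    {"dp":[-0.2,-1.4,0],"yaw":0,"gripper":0.65}
  ]
}}

```text
time: 9.12
eef_pos: [561.3, -86.8, 181.4]
orientation: [-0.001, 0.073, 0.997, 0.0]
wrist_force: [-0.6, 0.0, -0.0]
opening: 0.649
gripper_force: 0.0
```

```bash
python3 -c "
from h import *
go(563,-85,150)
p,d,c=grab('wrist');save('','w4',p);np.savez('w4.npz',p=p,d=d,**{k:np.array(v) for k,v in c.items()})"
```

```text
t 9.12 pos [561.3 -86.8 181.4] xang 171.58 dp cm [-0.14  0.2   3.14] op 0.649 gf 0.0 F [-0.6  0.  -0. ] q [-0.15  0.4   0.1   1.27  0.   -0.01]
```

View pics/w4.png

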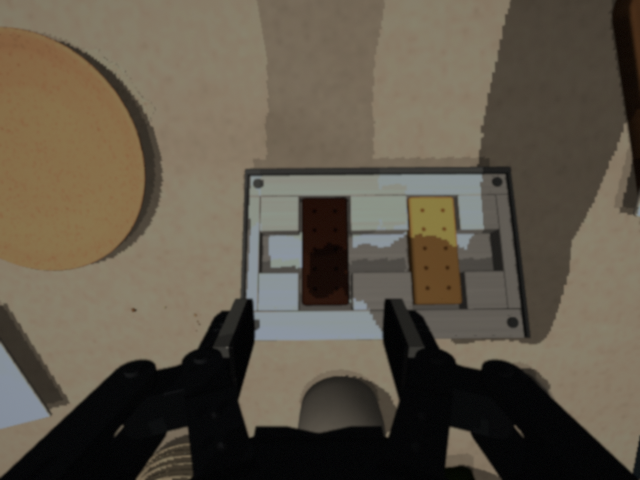

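The wrist view shows the cocoa biscuit spanning (301–350, 197–304), the outer recess (263–302, 233–272) and the shared recess (350–410, 233–272). The butter biscuit is at (435,250).

```bash
python3 -c "
from h import *
s=np.load('w4.npz');c={k:s[k] for k in('fx','fy','cx','cy','D','pose')}
names=['bis lowL','lowR','hiL','hiR','mid','face oL lo','face oL hi','face in lo','face in hi','recO floor','recI floor']
P=pts([(305,201),(344,201),(306,300),(346,300),(326,250),(280,228),(280,278),(378,228),(378,278),(280,252),(375,252)],s['d'],c)
for n,p in zip(names,P):print(n,p.round(1))
# plane fit biscuit top
v,u=np.mgrid[200:302:3,306:345:3];Q=pts(np.c_[u.ravel(),v.ravel()],s['d'],c);c0=np.median(Q,0);Q=Q[np.linalg.norm(Q-c0,axis=1)<60]
c0=Q.mean(0);n=np.linalg.svd(Q-c0,full_matrices=False)[2][2];n*=np.sign(n[2]);print(c0.round(1),n.round(3),np.degrees(np.arctan2(n[1],-n[0])),cv2.minAreaRect(Q[:,:2].astype(np.float32)))
def ray(uv,p0):
    K=np.array([[c['fx'],0,c['cx']],[0,c['fy'],c['cy']],[0,0,1]]);r=cv2.undistortPoints(np.array([[uv]],float),K,c['D']).ravel();M=c['pose'];d=M[:3,:3]@[r[0],r[1],1];o=M[:3,3];return o+d*((p0-o)@n/(d@n))
for uv in[(301,197),(347,197),(350,304),(302,304)]:print('corner',ray(uv,c0).round(1))
f=c0+n*2
for uv in[(263,233),(263,272),(303,233),(303,272),(350,233),(352,272),(408,233),(411,272)]:print('rec',uv,ray(uv,f).round(1))
"
```

```text
bis lowL [540.  -94.5  43.6]
lowR [544.3 -64.3  44.2]
hiL [ 605.2 -102.8   83. ]
hiR [609.7 -73.6  82.7]
mid [575.6 -83.3  63.6]
face oL lo [ 555.2 -115.8   56.6]
face oL hi [ 587.7 -119.8   76.4]
face in lo [566.1 -41.7  56.8]
face in hi [598.3 -47.8  76.7]
recO floor [ 577.3 -120.6   48.8]
recI floor [588.2 -45.   49.6]
[574.7 -84.7  63.2] [-0.498  0.069  0.865] 7.931721658296067 ((574.1453857421875, -84.28224182128906), (28.18436622619629, 66.43589782714844), 81.9333724975586)
corner [536.7 -97.2  42.3]
corner [541.9 -61.5  42.5]
corner [612.7 -71.1  84. ]
corner [ 607.6 -106.2   83.9]
rec (263, 233) [ 556.6 -129.1   58.7]
rec (263, 272) [ 582.3 -132.    73.7]
rec (303, 233) [561.1 -98.9  58.8]
rec (303, 272) [ 586.6 -102.4   73.8]
rec (350, 233) [566.3 -63.4  59. ]
rec (352, 272) [591.9 -66.3  73.9]
rec (408, 233) [572.7 -19.7  59.2]
rec (411, 272) [598.3 -22.7  74.1]
```

{"method": "servo_tool", "body": {
  "motion": [
    {"dp":[-0.8,0.2,2],"yaw":0,"gripper":0.6},
    {"dp":[-1.52,0.45,5],"yaw":0,"gripper":0.6},
    {"dp":[-1.52,0.45,8],"yaw":0,"gripper":0.6},
    {"dp":[-1.52,0.45,9.5],"yaw":0,"gripper":0.6},
    {"dp":[-1.52,0.45,9.7],"yaw":0,"gripper":0.6}
  ]
}}

```text
time: 9.58
eef_pos: [574.3, -81.3, 80.9]
orientation: [-0.004, 0.071, 0.997, 0.001]
wrist_force: [-0.3, 0.1, -0.6]
opening: 0.602
gripper_force: 0.0
```

{"method": "servo_tool", "body": {
  "motion": [
    {"dp":[0,0,0],"yaw":0,"gripper":0.6},
    {"dp":[0,0,0],"yaw":0,"gripper":0.6}
  ]
}}

```text
time: 9.75
eef_pos: [578.2, -82.9, 86.3]
orientation: [0.001, 0.072, 0.997, 0.0]
wrist_force: [0.1, -0.3, 0.4]
opening: 0.6
gripper_force: 0.0
```

```bash
python3 -c "
from h import *
go(577,-84.6,57)
p,d,c=grab('wrist');save('','w5',p[200:480,150:500])"
```

```text
t 9.75 pos [578.2 -82.9  86.3] xang 171.78 dp cm [ 0.1  -0.18  2.93] op 0.6 gf 0.0 F [ 0.1 -0.3  0.4] q [-0.14  0.5  -0.    1.06  0.    0.  ]
```

View pics/w5.png

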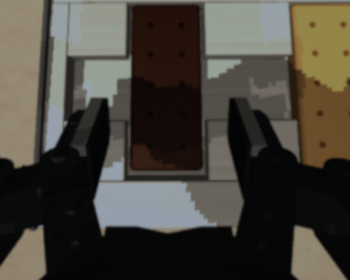

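The open fingers straddle the cocoa biscuit and line up with both recesses. I'll descend slowly and watch the force.

{"method": "servo_tool", "body": {
  "motion": [
    {"dp":[0.1,-0.15,0.6],"yaw":0,"gripper":0.6},
    {"dp":[0.1,-0.15,1.2],"yaw":0,"gripper":0.6},
    {"dp":[0.1,-0.15,1.8],"yaw":0,"gripper":0.6},
    {"dp":[0.1,-0.15,2.2],"yaw":0,"gripper":0.6},
    {"dp":[0.1,-0.15,2.2],"yaw":0,"gripper":0.6}
  ]
}}

```text
time: 10.22
eef_pos: [575.0, -85.4, 62.0]
orientation: [-0.001, 0.073, 0.997, 0.0]
wrist_force: [-0.4, -0.3, -0.2]
opening: 0.601
gripper_force: 0.0
```

{"method": "servo_tool", "body": {
  "motion": [
    {"dp":[0,0,0.3],"yaw":0,"gripper":0.6},
    {"dp":[0,0,0.5],"yaw":0,"gripper":0.6},
    {"dp":[0,0,0.7],"yaw":0,"gripper":0.6},
    {"dp":[0,0,0.7],"yaw":0,"gripper":0.6},
    {"dp":[0,0,0.7],"yaw":0,"gripper":0.6}
  ]
}}

```text
time: 10.63
eef_pos: [576.0, -85.5, 56.2]
orientation: [-0.0, 0.073, 0.997, 0.0]
wrist_force: [-1.0, 0.4, 0.5]
opening: 0.599
gripper_force: 0.0
```

```bash
python3 -c "
from h import *
go(577,-84.6,57)"
```

```text
t 10.63 pos [576.  -85.5  56.2] xang 171.66 dp cm [-0.09  0.1  -0.08] op 0.599 gf 0.0 F [-1.   0.4  0.5] q [-0.15  0.53 -0.04  1.    0.   -0.  ]
```

{"method": "servo_tool", "body": {
  "motion": [
    {"dp":[-0.07,0,0],"yaw":0,"gripper":0.25},
    {"dp":[-0.07,0,0],"yaw":0,"gripper":0.25},
    {"dp":[-0.07,0,0],"yaw":0,"gripper":0.25},
    {"dp":[-0.07,0,0],"yaw":0,"gripper":0.25},
    {"dp":[-0.07,0,0],"yaw":0,"gripper":0.25}
  ],
  "newtons": 30
}}

```text
time: 11.05
eef_pos: [577.1, -85.6, 56.8]
orientation: [0.0, 0.073, 0.997, -0.0]
wrist_force: [-0.9, -0.6, 3.3]
opening: 0.415
gripper_force: 30.2
```

{"method": "servo_tool", "body": {
  "motion": [
    {"dp":[0,0,-0.2],"yaw":0,"gripper":0.25},
    {"dp":[0,0,-0.5],"yaw":0,"gripper":0.25},
    {"dp":[0,0,-1],"yaw":0,"gripper":0.25},
    {"dp":[0,0,-1.5],"yaw":0,"gripper":0.25},
    {"dp":[0,0,-2.2],"yaw":0,"gripper":0.25}
  ]
}}

```text
time: 11.47
eef_pos: [572.4, -85.0, 76.0]
orientation: [-0.005, 0.073, 0.997, 0.0]
wrist_force: [-6.2, 1.6, -6.6]
opening: 0.409
gripper_force: 31.0
```

{"method": "servo_tool", "body": {
  "motion": [
    {"dp":[0,0,-0.7],"yaw":0,"gripper":0.25},
    {"dp":[0,0,-2],"yaw":0,"gripper":0.25},
    {"dp":[0,0,-4],"yaw":0,"gripper":0.25},
    {"dp":[0,0,-6],"yaw":0,"gripper":0.25},
    {"dp":[0,0,-8],"yaw":0,"gripper":0.25}
  ]
}}

```text
time: 11.88
eef_pos: [577.7, -85.7, 160.3]
orientation: [0.001, 0.073, 0.997, -0.0]
wrist_force: [0.6, -0.3, 0.3]
opening: 0.412
gripper_force: 31.7
```

```bash
python3 -c "
from h import *
go(476,-322,160)
p,d,c=grab('wrist');q,_,_=grab('side');save('','w6',np.hstack([cv2.resize(p,(400,300)),cv2.resize(q[170:320,230:430],(400,300))]))"
```

```text
t 11.88 pos [577.7 -85.7 160.3] xang 171.66 dp cm [ 6.630e+00 -2.486e+01  1.000e-02] op 0.412 gf 31.7 F [ 0.6 -0.3  0.3] q [-0.15  0.44  0.11  1.23  0.   -0.  ]
```

View pics/w6.png

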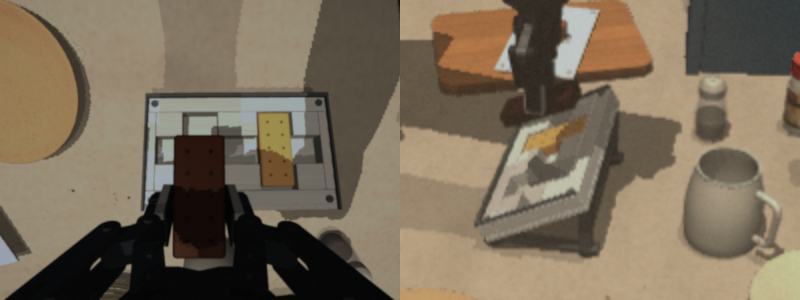

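The biscuit is held clear of the mould, and the butter biscuit hasn't moved. Carrying it to the plate.

{"method": "servo_tool", "body": {
  "motion": [
    {"dp":[0.5,-1.9,0],"yaw":0,"gripper":0.25},
    {"dp":[1.3,-5,0],"yaw":0,"gripper":0.25},
    {"dp":[2.2,-8.5,0],"yaw":0,"gripper":0.25},
    {"dp":[3.1,-12,0],"yaw":0,"gripper":0.25},
    {"dp":[4,-15,0],"yaw":0,"gripper":0.25}
  ]
}}

```text
time: 12.4
eef_pos: [514.9, -229.9, 158.2]
orientation: [0.0, 0.073, 0.997, -0.0]
wrist_force: [0.5, 0.1, -0.6]
opening: 0.41
gripper_force: 31.8
```

{"method": "servo_tool", "body": {
  "motion": [
    {"dp":[0.9,-3.3,1],"yaw":0,"gripper":0.25},
    {"dp":[1.8,-6.6,3],"yaw":0,"gripper":0.25},
    {"dp":[2.6,-9.5,5],"yaw":0,"gripper":0.25},
    {"dp":[2.6,-9.9,6.5],"yaw":0,"gripper":0.25},
    {"dp":[2.6,-9.9,7],"yaw":0,"gripper":0.25}
  ]
}}

```text
time: 12.82
eef_pos: [473.0, -323.6, 85.4]
orientation: [-0.002, 0.075, 0.997, 0.001]
wrist_force: [0.1, 0.5, 0.3]
opening: 0.405
gripper_force: 31.8
```

{"method": "servo_tool", "body": {
  "motion": [
    {"dp":[0,0,0],"yaw":0,"gripper":0.25}
  ]
}}

```text
time: 12.9
eef_pos: [474.1, -321.9, 86.5]
orientation: [-0.001, 0.073, 0.997, 0.001]
wrist_force: [-0.5, -0.4, -0.4]
opening: 0.408
gripper_force: 31.8
```

```bash
cat >> h.py <<'E'
def bis():
    s=ctrl.read_state()['eef_pos']
    p,X,m=plane('wrist',(s[0]-60,s[0]+60,s[1]-30,s[1]+30),-20,150)
    b=(p.max(2)<110)&(p[...,0]>1.6*p[...,2].clip(4))&m; b[:, :260]=0; b[:,380:]=0
    b=cv2.erode(b.astype(np.uint8),np.ones((3,3)))
    l,lab,st,ce=cv2.connectedComponentsWithStats(b); k=1+st[1:,4].argmax(); Q=X[lab==k]
    c0=np.median(Q,0);n=np.linalg.svd(Q-Q.mean(0),full_matrices=False)[2][2];n*=np.sign(n[2])
    print('bis',len(Q),'n',n.round(3),'lo',np.percentile(Q,2,axis=0).round(1),'hi',np.percentile(Q,98,axis=0).round(1),st[k])
    return p
E
python3 -c "
from h import *
go(476,-322,90); p=bis()"
```

```text
t 12.9 pos [ 474.1 -321.9   86.5] xang 171.61 dp cm [-0.18  0.02 -0.35] op 0.408 gf 31.8 F [-0.5 -0.4 -0.4] q [-0.6   0.48 -0.03  1.06  0.   -0.45]
bis 15698 n [-0.083  0.925  0.371] lo [ 434.8 -340.3    8.7] hi [ 505.1 -295.3  108.7] [  277   206    93   206 15698]
```

```bash
cat >> h.py <<'E'
def col():
    p,d,c=grab('wrist'); r=range(180,440,15)
    for a,q,x in zip(r,pts([(318,v) for v in r],d,c),[p[v,318] for v in r]): print(a,q.round(1),x)
E
python3 -c "
from h import *
col()"
```

```text
180 [ 429.5 -315.6    9.1] [148 109  74]
195 [ 438.7 -317.     8.9] [147 109  75]
210 [ 448.2 -318.4    8.3] [134  99  67]
225 [ 437.5 -316.9   78.9] [42 22 14]
240 [ 443.5 -317.8   81.1] [42 22 14]
255 [ 449.5 -318.6   83.6] [42 22 14]
270 [ 455.  -319.4   86.8] [42 22 15]
285 [ 460.7 -320.3   89.7] [42 22 14]
300 [ 466.6 -321.1   91.8] [43 23 14]
315 [ 472.1 -321.9   94.7] [19 10  6]
330 [ 477.7 -322.8   97.2] [18  7  5]
345 [ 483.4 -323.6   99.6] [21 12  9]
360 [ 488.9 -324.4  102.3] [19  9  6]
375 [ 494.2 -325.2  105.1] [20 10  7]
390 [ 499.7 -326.   107.5] [19 10  7]
405 [ 505.3 -326.8  109.8] [56 33 23]
420 [ 620.9 -343.6    0.8] [157 144 121]
435 [ 464.1 -320.8  164.1] [ 9 10  8]
```

{"method": "servo_tool", "body": {
  "motion": [
    {"dp":[0,0,1.2],"yaw":0,"gripper":0.25},
    {"dp":[0,0,2.6],"yaw":0,"gripper":0.25},
    {"dp":[0,0,3.8],"yaw":0,"gripper":0.25},
    {"dp":[0,0,4.6],"yaw":0,"gripper":0.25},
    {"dp":[0,0,4.9],"yaw":0,"gripper":0.25}
  ],
  "newtons": 20
}}

```text
time: 13.42
eef_pos: [475.9, -321.3, 39.1]
orientation: [-0.0, 0.072, 0.997, 0.0]
wrist_force: [0.5, 0.6, 0.5]
opening: 0.405
gripper_force: 31.7
```

{"method": "servo_tool", "body": {
  "motion": [
    {"dp":[0,0,0.3],"yaw":0,"gripper":0.25},
    {"dp":[0,0,0.6],"yaw":0,"gripper":0.25},
    {"dp":[-0.15,0.02,0.8],"yaw":0,"gripper":0.25},
    {"dp":[-0.3,0.04,1.0],"yaw":0,"gripper":0.25},
    {"dp":[-0.4,0.05,1.2],"yaw":0,"gripper":0.25}
  ]
}}

```text
time: 13.83
eef_pos: [482.1, -322.8, 30.1]
orientation: [0.003, 0.072, 0.997, -0.001]
wrist_force: [2.4, 2.3, 7.8]
opening: 0.406
gripper_force: 34.7
```

```bash
python3 -c "
from h import *
go(480,-322,17);col()"
```

```text
t 13.83 pos [ 482.1 -322.8   30.1] xang 171.72 dp cm [0.23 0.05 1.31] op 0.406 gf 34.7 F [2.4 2.3 7.8] q [-0.59  0.55 -0.08  0.93  0.   -0.45]
180 [ 427.2 -315.4    8.7] [151 112  76]
195 [ 434.  -316.4    8.6] [153 114  77]
210 [ 440.9 -317.4    8.7] [71 53 35]
225 [ 442.  -317.6   29.2] [53 32 24]
240 [ 448.  -318.4   30.2] [52 30 21]
255 [ 453.7 -319.3   32.5] [52 29 20]
270 [ 460.  -320.2   33.3] [51 29 21]
285 [ 465.9 -321.    35.3] [51 29 20]
300 [ 472.2 -322.    36.4] [50 28 20]
315 [ 478.2 -322.8   38.3] [20 10  7]
330 [ 484.5 -323.8   39.6] [20  9  6]
345 [ 490.4 -324.6   41.7] [20 12  7]
360 [ 496.8 -325.5   43.1] [18  7  5]
375 [ 503.  -326.4   44.9] [18 10  6]
390 [ 509.6 -327.4   46.4] [54 29 19]
405 [ 516.4 -328.4   47.7] [77 57 37]
420 [ 558.  -334.5   14.4] [162 136  93]
435 [ 470.8 -321.7  105.9] [9 9 9]
```

The biscuit has turned from 24° to 15°. I'll keep pressing.

{"method": "servo_tool", "body": {
  "motion": [
    {"dp":[-0.1,0,0.25],"yaw":0,"gripper":0.25},
    {"dp":[-0.2,0.02,0.5],"yaw":0,"gripper":0.25},
    {"dp":[-0.25,0.03,0.75],"yaw":0,"gripper":0.25},
    {"dp":[-0.3,0.04,1.0],"yaw":0,"gripper":0.25},
    {"dp":[-0.3,0.04,1.2],"yaw":0,"gripper":0.25}
  ]
}}

```text
time: 14.3
eef_pos: [487.4, -323.6, 19.1]
orientation: [0.005, 0.072, 0.997, -0.001]
wrist_force: [4.7, 2.5, 8.0]
opening: 0.408
gripper_force: 37.3
```

```bash
python3 -c "
from h import *
go(480,-322,17);col()"|sed -n '1p;4,16p'
```

```text
t 14.3 pos [ 487.4 -323.6   19.1] xang 171.74 dp cm [0.75 0.06 0.2 ] op 0.408 gf 37.3 F [4.7 2.5 8. ] q [-0.59  0.57 -0.09  0.9   0.   -0.44]
210 [ 440.6 -317.5   19.3] [14  5  4]
225 [ 444.  -317.9   28.6] [44 22 13]
240 [ 450.1 -318.8   28.3] [43 22 14]
255 [ 456.2 -319.7   28.4] [43 21 13]
270 [ 462.1 -320.6   29.3] [43 21 12]
285 [ 468.6 -321.5   29.2] [43 21 12]
300 [ 475.2 -322.5   29.5] [43 22 14]
315 [ 482.2 -323.5   29.1] [18  7  5]
330 [ 489.  -324.5   29.7] [17  7  4]
345 [ 496.3 -325.5   29.7] [18  9  6]
360 [ 503.5 -326.6   30.2] [18  7  5]
375 [ 511.2 -327.7   30.4] [21  9  5]
390 [ 519.  -328.8   30.7] [49 22 13]
```

{"method": "servo_tool", "body": {
  "motion": [
    {"dp":[0,0,0.2],"yaw":0,"gripper":0.25},
    {"dp":[0,0,0.4],"yaw":0,"gripper":0.25},
    {"dp":[0,0,0.5],"yaw":0,"gripper":0.25}
  ]
}}

```text
time: 14.6
eef_pos: [487.5, -323.7, 18.2]
orientation: [0.006, 0.072, 0.997, -0.002]
wrist_force: [-5.8, 8.9, 38.9]
opening: 0.413
gripper_force: 40.7
```

```bash
python3 -c "
from h import *
go(480,-322,17);col()"|sed -n '1p;4,16p'
```

```text
t 14.6 pos [ 487.5 -323.7   18.2] xang 171.75 dp cm [0.77 0.06 0.11] op 0.413 gf 40.7 F [-5.8  8.9 38.9] q [-0.59  0.57 -0.09  0.9   0.   -0.44]
210 [ 440.5 -317.5   19.7] [16  7  4]
225 [ 444.  -318.    28.4] [42 21 11]
240 [ 449.9 -318.9   28.4] [43 21 13]
255 [ 456.  -319.8   28.4] [43 21 13]
270 [ 462.1 -320.7   28.9] [43 22 12]
285 [ 468.6 -321.6   28.8] [43 21 12]
300 [ 475.1 -322.5   29.2] [43 22 13]
315 [ 482.2 -323.6   28.8] [18  8  4]
330 [ 489.4 -324.6   28.6] [18  9  6]
345 [ 496.4 -325.6   29.1] [18  9  5]
360 [ 503.9 -326.7   29.2] [17  6  3]
375 [ 511.5 -327.8   29.4] [17  6  4]
390 [ 519.6 -329.    29.5] [48 22 12]
```

It is seated flat with 39 N of pressure. I'll back off, release and rise.

{"method": "servo_tool", "body": {
  "motion": [
    {"dp":[0,0,-0.4],"yaw":0,"gripper":0.25},
    {"dp":[0,0,-0.6],"yaw":0,"gripper":0.4},
    {"dp":[0,0,-0.6],"yaw":0,"gripper":0.6},
    {"dp":[0,0,-0.6],"yaw":0,"gripper":0.7},
    {"dp":[0,0,-0.6],"yaw":0,"gripper":0.7}
  ]
}}

```text
time: 15.07
eef_pos: [481.9, -322.3, 15.8]
orientation: [-0.001, 0.073, 0.997, 0.0]
wrist_force: [-0.6, -0.1, -0.6]
opening: 0.701
gripper_force: 0.0
```

{"method": "servo_tool", "body": {
  "motion": [
    {"dp":[0,0,-1],"yaw":0,"gripper":0.7},
    {"dp":[0,0,-4],"yaw":0,"gripper":0.7},
    {"dp":[0,0,-8],"yaw":0,"gripper":0.7},
    {"dp":[0,0,-12],"yaw":0,"gripper":0.7},
    {"dp":[0,0,-15],"yaw":0,"gripper":0.7}
  ]
}}

```text
time: 15.48
eef_pos: [482.8, -322.9, 169.7]
orientation: [0.001, 0.073, 0.997, -0.001]
wrist_force: [-0.5, -1.4, -0.2]
opening: 0.704
gripper_force: 0.0
```

{"method": "servo_tool", "body": {
  "motion": [
    {"dp":[0,0,-1],"yaw":0,"gripper":0.7},
    {"dp":[0,0,-1],"yaw":0,"gripper":0.7},
    {"dp":[0,0,-1],"yaw":0,"gripper":0.7}
  ]
}}

```text
time: 15.73
eef_pos: [482.2, -322.5, 176.1]
orientation: [-0.0, 0.073, 0.997, 0.0]
wrist_force: [1.3, -0.5, -0.2]
opening: 0.699
gripper_force: 0.0
```

```bash
python3 -c "
from h import *
go(480,-322,180)
p,X,m=plane('wrist',(360,600,-440,-200),4,60)
b=m&(p.max(2)<75)&(X[...,2]>18)
l,lab,st,ce=cv2.connectedComponentsWithStats(b.astype(np.uint8));Q=X[lab==1+st[1:,4].argmax()]
n=np.linalg.svd(Q-Q.mean(0),full_matrices=False)[2][2];print(len(Q),cv2.minAreaRect(Q[:,:2].astype(np.float32)),n.round(3),Q[:,2].mean())
p2,X,m=plane('side',(340,610,-450,-190),6,30);l,lab,st,ce=cv2.connectedComponentsWithStats(m.astype(np.uint8));Q=X[lab==1+st[1:,4].argmax()];print('plate',cv2.minEnclosingCircle(Q[:,:2].astype(np.float32)))
save('','end',np.hstack([cv2.resize(p,(400,300)),cv2.resize(p2,(400,300))]))"
```

```text
t 15.73 pos [ 482.2 -322.5  176.1] xang 171.66 dp cm [ 0.23  0.01 -0.39] op 0.699 gf 0.0 F [ 1.3 -0.5 -0.2] q [-0.59  0.43  0.12  1.27 -0.   -0.44]
4280 ((479.1664123535156, -322.8163146972656), (35.94383239746094, 82.96759033203125), 81.52682495117188) [-0.017  0.004  1.   ] 29.226628180455922
plate ((476.9214172363281, -320.31353759765625), 101.52159118652344)
```

View pics/end.png

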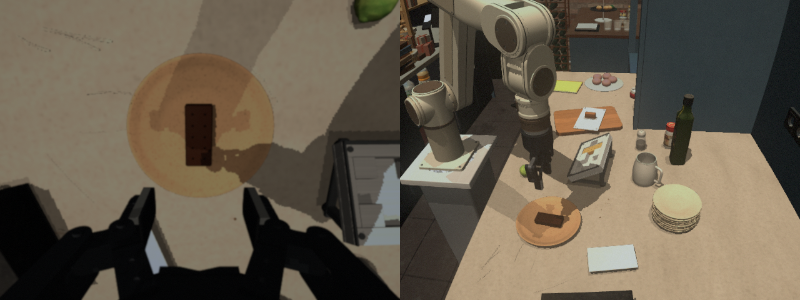

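The last picture shows the biscuit flat in the middle of the plate at (200,135) in the wrist view, and the lid with its handle up on the board at (590,118) in the side view.

```bash
python3 -c "
from cell import ctrl
print(ctrl.job_done())"
```

```text
the job is handed in; nothing more can be done
None
```

The job is handed in at about 16 s on the robot's clock: the lid lies flat, handle up, about 18 mm from the board's centre, the cocoa biscuit lies flat about 3 mm from the plate's centre, and the butter biscuit still looks in place in its cavity; the hand-in gave no verdict.

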